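Turn the clay sample tile glaze side up with the lifter

TASK

The square clay sample tile lies glaze side down across the two battens. Pick up the metal lifter by its wooden handle, slip the blade under the tile between the battens, and with a turn of the wrist flip the tile over so that it ends lying flat on the grey felt, off the battens, green glazed side up. The tile is freshly oiled, so only the lifter may touch it, never the gripper; keep it low (under 20 cm), do not push the amber oil jar about, and at the end put the lifter down on the table or board, clear of the tile.

Things in the scene. Friction and masses are not known exactly. Their poses are not given: they have to be found in the camera images.
- tile_center (a point): Centre (half-way up) of the tile: a square clay slab 96 x 96 x 16 mm, about 0.25 kg, brown raw clay on one face and green glaze on the other. Its z axis points out of the brown raw face (up at the start, so the end wants z pointing down); x and y run along its sides.
- battens (a point): Point midway between the two battens, level with their tops (32 mm above the table). Battens: 150 mm long along this point's x, 12 mm wide, 22 mm high above the felt, centres 42 mm to either side in y (72 mm clear between, open at both ends). The tile starts resting across them within 1 cm of this point, so the gap under it is 72 mm wide, 22 mm high. Fixed.
- felt (a point): Centre of the top of the grey felt, 10 mm above the table; felt 220 mm along this point's x, 340 mm along y, on a wooden board 240 x 360 mm, fixed to the table. The battens' middle is 85 mm from it towards its +y; the rest of the felt, towards -y, is bare.
- lifter_grip (a point): Middle of the lifter's handle, 70 mm above the table; the lifter (0.16 kg) stands by itself on its blade and a rear foot. x points along the handle to the blade, z up. Handle: dark wood, eight-sided, 24 mm across flats, x -45 to +45 mm; flats face up, sideways and at 45 degrees between, so it can be gripped from straight above or from 45 degrees to either side.
- lifter: The same lifter; origin 70 mm below the handle's middle, at underside level, same axes. Flat aluminium blade 3 mm thick, 52 mm wide (y), x = 65 to 180 mm, underside at z = 0. A round 8 mm neck drops from the handle's front (x 45) to the blade's rear (x 70). Rear leg at x -45 to -60 mm with a cross foot bar 8 mm thick, 68 mm wide (y), at x = -60 mm, z = 4 mm.
- tile: The same tile; origin at the centre of its green glazed face, axes as for tile_center.
- oil_jar: Bystander: amber jar 68 mm across, 100 mm high; origin under its centre.
Not all that is in view belongs to the job. There is more than one size of the tile; the job needs the smallest.

How it is judged:
By the outcome, as a careful person would: the job done as asked, in the order asked, and still so for the second after the job is handed in, with the robot touching nothing.
It also fails if it takes over 51 s, if anything falls off the work surface, if the arm or the gripper's body presses on something with over 40 N, if the wrist force passes 120 N, or if a joint passes its speed limit or range.

ROBOT

A 7-joint arm with a two-finger parallel gripper is mounted at the origin on the work surface. World frame = base frame: x ahead of the robot, y to its left, z up, the work surface at z = 0. Lengths are in m, angles in rad, forces in N, time in s.
With the tool pointing down it reaches from about 0.4 to 0.85 m from the base axis. Payload 4.5 kg.
Tool frame: the origin (TCP) lies midway between the tips of the shut fingers; the grasp point (between the pads) lies 19 mm behind it; z points along the fingers, y is the direction in which the jaws open and shut (so a half turn about z gives the same grasp; the last joint's range is limited). The gripper opens to 88 mm and grips with 3 to 60 N. Pads are 18 mm wide; open, the fingers measure 123 mm over their backs; the gripper's body (75 mm by 187 mm) begins 45 mm behind the grasp point.
Start: joints at [1.296, 0.689, -0.195, 1.565, 0.157, 0.902, -0.215], TCP at [0.19, -0.595, 0.239] pointing down, gripper open.
Joint ranges: [-3.01, 3.01], [-0.46, 2.08], [-1.47, 1.51], [0.13, 2.56], [-1, 4.14], [0.04, 2.09], [-2.66, 2.66]. Speed limits (rad/s): [2.57, 2.57, 3.14, 3.14, 3.14, 3.14, 3.14].

INTERFACE

Orientations are given as a unit quaternion [x, y, z, w].
In Python, from plant import r gives the robot as it stands.
- The arm moves only by the tool play_rows, never from a script. Its argument "targets" is a list of rows, each an object of numbers: "jaw": the closure, from 0 (fully open) to 1 (shut); "dx", "dy", "dz": the shift along the tool's x, y, z in m; "yaw": the turn about the tool's z in rad. A call has exactly 5 rows; each row shifts and turns the pose as measured when the row begins, along the tool's axes as they then stand; what a row does not reach is not made up. A row lasts 1/10 s, in which the tool goes at most 50 mm and 8.59 degrees, less where a joint would pass 70% of its speed; a pose out of reach is approached as far as the arm can. A call with a gripper value outside its range is refused whole. The fingers move at their own pace and stop on an object; "squeeze" is the grip in N (left out, the last holds). Time passes only in rows, so rows that do not move let the fingers close, or fill a call up. It gives the time, the measured TCP pose, the force and the opening at its end, in the units of the state.
- r.get_state(): the state, without advancing time (a new reading comes with each control period).
- r.snapshot(name): name is "side" or "top"; returns a dict with "frame" (420x560x3 uint8, red, green, blue), "z_map" (420x560 float32, m along the optical axis (not along the pixel's ray), 0 where there is no reading), "mtx" (3x3 intrinsics, pixels), "position" and "orientation" of the camera in the world. Camera axes: x right, y up, looking along -z (the intrinsics and any distortion apply to the point x, -y, -z); pixel columns grow to the right and rows downward; lengths in m; the calibration is good to about 2 mm. A picture is of the moment at which its call begins.
- r.finish_job(): hands the job in, once; it reports no verdict.
The state is a dict: "clock": time; "q": joint angles; "qd": joint speeds; "joint_torque": joint torques, N m; "tool_pos": TCP position; "eef_rot": TCP orientation; "contact_force": force on the tool from outside, world axes, zero at the start; "moment": the same for the moment, N m; "opening": opening from 0.0 (shut) to 1.0 (fully open).
Only numpy, scipy, OpenCV 4.12 (cv2) and the standard library are available. Lean on these libraries where they do the work, as an engineer would, in place of code of your own. Each camera call takes 0.05 s, during which the arm holds its last target.

## Working session

There is one attempt and no reset: what is moved stays moved. The work goes in short steps, Python scripts to look and compute and a tool call to move; the robot and the scene stay as the last step left them, time stands still between calls to the robot, and variables do not carry over. Pictures are saved under pics/ and viewed, and the job is handed in when it is done.

Besides the shell and the picture viewer there is one more tool, called after ">>>" as name(argument=value, ...), one argument or row to a line, values as JSON. play_rows: Moves the arm, as the interface text tells. Its arguments: {"type":"object","properties":{"targets":{"type":"array"},"squeeze":{"type":"number"}},"required":["targets"]}

```bash
ls; mkdir -p pics; cat > h.py <<'E'
import numpy as np,cv2
from scipy.spatial.transform import Rotation as R
from plant import r
def snap(n,save=None):
    s=r.snapshot(n)
    if save: cv2.imwrite(f'pics/{save}.png',s['frame'][:,:,::-1])
    return s
def pts(s):
    z=s['z_map'];K=np.array(s['mtx']);h,w=z.shape
    u,v=np.meshgrid(np.arange(w),np.arange(h))
    x=(u-K[0,2])/K[0,0]*z;y=(v-K[1,2])/K[1,1]*z
    p=np.stack([x,-y,-z],-1)
    return p@R.from_quat(s['orientation']).as_matrix().T+np.array(s['position'])
E
python3 - <<'E'
from h import *
for n in('side','top'):
    s=snap(n,n+'0');print({k:v for k,v in s.items() if k not in('frame','z_map')})
    np.savez(n+'0.npz',P=pts(s),z=s['z_map'],f=s['frame'])
print(r.get_state())
E
```

```text
pics
{'mtx': array([[534.49511325,   0.        , 274.97434021],
       [  0.        , 534.49511325, 208.96602191],
       [  0.        ,   0.        ,   1.        ]]), 'position': array([0.32182354, 0.91346596, 1.21576704]), 'orientation': array([-0.01492536,  0.34569753,  0.93765344, -0.03280956])}
{'mtx': array([[453.31504758,   0.        , 279.48740297],
       [  0.        , 453.31504758, 204.04356162],
       [  0.        ,   0.        ,   1.        ]]), 'position': array([ 0.32385255, -0.044743  ,  1.15833081]), 'orientation': array([-0.03380891,  0.02234802,  0.71597717, -0.69694635])}
{'clock': 0.1, 'q': array([ 1.29579274,  0.68987689, -0.19454814,  1.56622033,  0.15727936,
        0.90251845, -0.21515518]), 'qd': array([-0.00218786, -0.0024135 , -0.0005252 , -0.00401832, -0.00081783,
       -0.00060836,  0.00017034]), 'joint_torque': array([-2.80521956e-03, -5.28495491e+01, -1.27186351e+00, -1.53836131e+01,
       -5.26585313e-02,  1.91390500e-03,  4.33351147e-05]), 'tool_pos': array([ 0.18975503, -0.59490605,  0.23801069]), 'eef_rot': array([ 9.88101256e-01,  1.53802603e-01, -1.69825004e-04, -7.98628365e-04]), 'contact_force': array([0.31294566, 0.23722482, 0.5110125 ]), 'moment': array([-0.02548595,  0.01770404, -0.0378093 ]), 'opening': 0.9999722616686327}
```

View pics/side0.png

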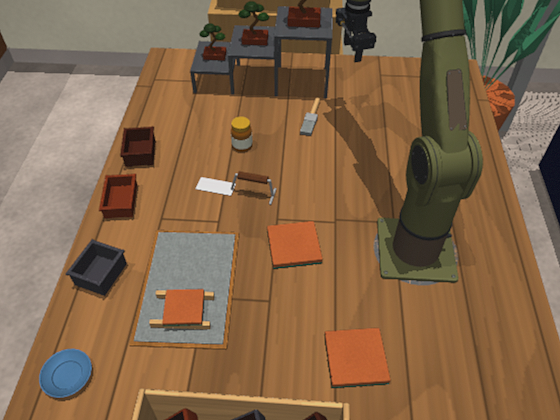

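View pics/top0.png

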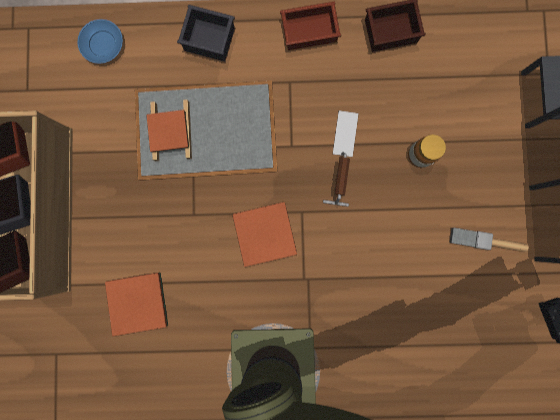

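The side view shows the small tile on the battens at (184,307), with larger lookalikes at (295,244) and (357,356). The lifter is at (235,185), a scraper decoy at (310,118) and the jar at (241,135). In the top view these are: tile (168,131), bigger tiles (265,234) and (136,304), lifter (343,155), jar (428,150). The tile I want is the one across the battens, which is also the smallest. The lifter is the one with the dark handle and rear foot. I'll confirm both in crops and measure them.

```bash
python3 - <<'E'
import numpy as np,cv2
d=np.load('top0.npz');f=d['f'];P=d['P']
a=cv2.resize(f[75:190,130:280],None,fx=2.6,fy=2.6,interpolation=2);b=cv2.resize(f[100:215,300:450],None,fx=2.6,fy=2.6,interpolation=2)
cv2.imwrite('pics/crop0.png',np.hstack([a,b])[:,:,::-1])
hsv=cv2.cvtColor(f,cv2.COLOR_RGB2HSV)
for (u,v) in [(168,131),(265,234),(136,304),(346,130),(342,176),(430,148),(205,130),(186,140),(154,150),(336,203),(230,130),(300,130)]: print((u,v),P[v,u].round(4),hsv[v,u])
def rect(p,name):
    (c,s,a)=cv2.minAreaRect((p[:,:2]*1000).astype(np.float32));print(name,len(p),np.round(c,1),np.round(s,1),round(a,1),'z',np.median(p[:,2]).round(4))
for name,(u0,u1,v0,v1),z0,z1 in [('tile',(140,200,95,165),.040,.06),('batt',(140,200,95,165),.027,.036),('big1',(225,305,195,275),.008,.05),('big2',(95,175,265,345),.008,.05),('blade',(330,362,105,160),.0015,.008),('handle',(328,355,145,203),.068,.09),('foot',(318,355,190,212),.004,.03),('jar',(405,450,130,170),.09,.11),('felt',(130,282,78,185),.0075,.014)]:
    q=P[v0:v1,u0:u1].reshape(-1,3);m=(q[:,2]>z0)&(q[:,2]<z1)
    if m.sum()>3: rect(q[m],name)
E
```

```text
(168, 131) [0.6031 0.2457 0.0489] [  9 158 168]
(265, 234) [0.3404 0.0107 0.0227] [  9 159 165]
(136, 304) [0.1754 0.3354 0.0226] [  9 158 165]
(346, 130) [ 6.038e-01 -2.044e-01  5.000e-04] [ 10   4 198]
(342, 176) [ 0.4734 -0.1799  0.078 ] [  9 131  99]
(430, 148) [ 0.531  -0.3865  0.0986] [ 20 155 194]
(205, 130) [0.613  0.1602 0.0084] [ 60   6 126]
(186, 140) [0.5793 0.2013 0.047 ] [  8 158 168]
(154, 150) [0.5559 0.2809 0.0495] [  9 153 150]
(336, 203) [ 0.4128 -0.1688  0.0277] [10 12 65]
(230, 130) [0.6105 0.0952 0.0105] [ 98   8 129]
(300, 130) [ 0.607  -0.0854  0.0024] [ 13 129 148]
tile 1469 [604.4 249. ] [97.4 97.6] 5.6 z 0.0482
batt 298 [610.8 245.6] [151.2  97.6] 2.1 z 0.0317
big1 2948 [336.8  27. ] [136.4 164.8] 11.7 z 0.0227
big2 3090 [174.5 338.6] [136.4 138.7] 8.3 z 0.0228
blade 844 [ 598.2 -202.7] [ 80.3 143.1] 88.1 z 0.0034
handle 413 [ 473.1 -180.4] [ 24.4 110.4] 80.0 z 0.0798
foot 99 [ 421.4 -172.3] [47.8 87.9] 1.6 z 0.0065
jar 527 [ 532.8 -392. ] [58.4 58.3] 16.2 z 0.0998
felt 8135 [612.9 160.7] [239.6 359.1] 1.9 z 0.0103
```

View pics/crop0.png

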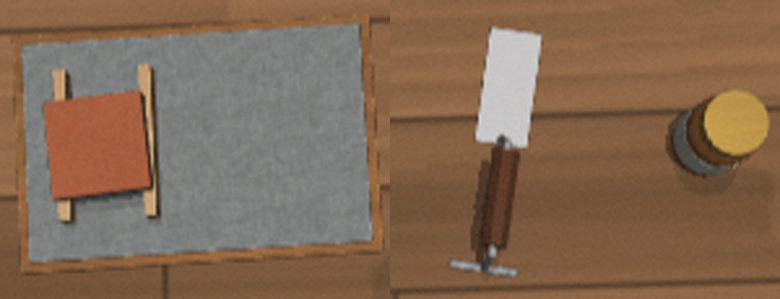

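The crop confirms the small tile on the battens (97 mm, versus about 136 mm for the others) and the dark-handled lifter. Next I'll refine the lifter pose and the tile and batten axes in both views.

```bash
cat > m.py <<'E'
from h import *
def ax(p):
    c=p[:,:2].mean(0);w,v=np.linalg.eigh(np.cov((p[:,:2]-c).T));d=v[:,1];d=d if d[0]>0 else -d
    return c,np.degrees(np.arctan2(d[1],d[0]))
E
python3 - <<'E'
from m import *
for n in('top','side'):
    d=np.load(n+'0.npz');f=d['f'];P=d['P'];hsv=cv2.cvtColor(f,cv2.COLOR_RGB2HSV);H,S,V=hsv[...,0],hsv[...,1],hsv[...,2]
    X,Y,Z=P[...,0],P[...,1],P[...,2]
    def rep(nm,m):
        p=P[m];r_=cv2.minAreaRect((p[:,:2]*1000).astype(np.float32));c,a=ax(p)
        print(n,nm,len(p),'rect',np.round(r_[0],1),np.round(r_[1],1),round(r_[2],2),'mean',(c*1000).round(1),'ang',a.round(2),'z',np.median(p[:,2]).round(4))
    L=(abs(X-.55)<.15)&(abs(Y+.19)<.07)
    rep('blade',L&(S<40)&(V>150)&(Z<.015)&(X>.52))
    rep('handle',L&(S>60)&(Z>.066)&(Z<.09)&(X<.54))
    rep('foot',L&(Z>.004)&(Z<.03)&(X<.44)&(S<70))
    T=(abs(X-.61)<.1)&(abs(Y-.25)<.08)
    rep('tile',T&(Z>.042)&(Z<.055)&(S>120))
    B=(abs(X-.61)<.1)&(Z>.027)&(Z<.036)&(S<150)
    rep('battN',B&(abs(Y-.203)<.02)); rep('battF',B&(abs(Y-.288)<.02))
    rep('felt',(abs(X-.61)<.15)&(abs(Y-.16)<.2)&(S<40)&(Z>.005)&(Z<.02))
E
```

```text
top blade 860 rect [ 595.1 -201.5] [ 52.  116.2] 80.84 mean [ 595.6 -201.8] ang -9.97 z 0.0031
top handle 389 rect [ 470.4 -179.9] [ 24.4 102.7] 80.03 mean [ 472.9 -179.7] ang -10.02 z 0.08
top foot 64 rect [ 415.  -169.7] [63.7  7.9] 80.34 mean [ 414.3 -168.4] ang 80.35 z 0.0074
top tile 1428 rect [604.7 248.6] [96.6 96.8] 5.73 mean [604.2 248.5] ang -80.95 z 0.0482
top battN 192 rect [611.8 209. ] [149.9  27.2] 0.11 mean [614.3 202.5] ang 2.0 z 0.0317
top battF 101 rect [609.4 287.7] [150.8  13.4] 2.14 mean [616.1 287.7] ang 2.17 z 0.0316
top felt 8819 rect [615.  161.4] [221. 340.] 1.88 mean [612.8 140.3] ang -86.47 z 0.0103
side blade 451 rect [ 594.7 -201.7] [ 60.2 113.9] 81.04 mean [ 596.3 -199.7] ang -11.97 z 0.0032
side handle 240 rect [ 478.2 -180.3] [ 29.8 105.8] 81.53 mean [ 474.6 -175.6] ang -10.15 z 0.0791
side foot 46 rect [ 415.7 -168.9] [61.1  8.7] 77.81 mean [ 415.2 -168.3] ang 78.79 z 0.0085
side tile 1297 rect [606.3 250. ] [95.4 98.8] 5.45 mean [605.4 252.7] ang -86.65 z 0.0488
side battN 94 rect [614.5 204. ] [151.   15.4] 1.99 mean [615.1 204.2] ang 2.04 z 0.0321
side battF 132 rect [611.3 289.4] [149.4  18.4] 1.56 mean [617.6 289.9] ang 1.27 z 0.032
side felt 6982 rect [615.  161.3] [220.4 343.3] 1.86 mean [613.  158.2] ang -87.32 z 0.0108
```

```bash
cat >> m.py <<'E'
def st(tx=None,ty=None,tz=None,h=None):
    s=r.get_state();M=R.from_quat(s['eef_rot']).as_matrix();p=np.array(s['tool_pos'])
    hd=np.degrees(np.arctan2(M[1,0],M[0,0]))
    print('t',round(s['clock'],2),'p',(p*1000).round(1),'head',hd.round(2),'ztool',M[:,2].round(4),'F',np.round(s['contact_force'],1),'op',round(s['opening'],3))
    if tx is not None:
        d=np.array([tx,ty,tz])/1000-p
        print('tool delta mm',(M.T@d*1000).round(1),'yaw',None if h is None else np.radians(hd-h).round(3))
        if h is not None:
            c,s_=np.cos(np.radians(h)),np.sin(np.radians(h));print('delta in final axes',(np.array([d[0]*c+d[1]*s_,d[0]*s_-d[1]*c,-d[2]])*1000).round(1))
    return s
E
python3 -c "
from m import *
st(474,-180.5,150,-9.9)"
```

```text
t 0.1 p [ 189.8 -594.9  238. ] head 17.69 ztool [-6.0e-04  1.5e-03 -1.0e+00] F [0.3 0.2 0.5] op 1.0
tool delta mm [ 396.8 -308.3   88.5] yaw 0.482
delta in final axes [ 208.8 -457.1   88. ]
```

>>> play_rows(
  targets=[
    {"jaw": 0, "dx": 0.03, "dy": -0.03, "dz": 0, "yaw": 0.12},
    {"jaw": 0, "dx": 0.03, "dy": -0.03, "dz": 0, "yaw": 0.12},
    {"jaw": 0, "dx": 0.03, "dy": -0.03, "dz": 0, "yaw": 0.12},
    {"jaw": 0, "dx": 0.03, "dy": -0.03, "dz": 0, "yaw": 0.12},
    {"jaw": 0, "dx": 0.03, "dy": -0.03, "dz": 0, "yaw": 0},
  ],
)

```text
clock: 0.6
tool_pos: [0.3236, -0.4387, 0.235]
eef_rot: [0.995, -0.104, -0.003, -0.001]
contact_force: [0.5, -0.9, -0.6]
opening: 1.001
```

```bash
python3 -c "
from m import *
st(474,-180.5,150,-9.9)"
```

```text
t 0.6 p [ 323.6 -438.7  235. ] head -11.95 ztool [-0.0068  0.0018 -1.    ] F [ 0.5 -0.9 -0.6] op 1.001
tool delta mm [  94.2 -283.7   84.4] yaw -0.036
delta in final axes [ 103.7 -280.2   85. ]
```

>>> play_rows(
  targets=[
    {"jaw": 0, "dx": 0.015, "dy": -0.045, "dz": 0.01, "yaw": -0.036},
    {"jaw": 0, "dx": 0.015, "dy": -0.045, "dz": 0.01, "yaw": 0},
    {"jaw": 0, "dx": 0.015, "dy": -0.045, "dz": 0.01, "yaw": 0},
    {"jaw": 0, "dx": 0.015, "dy": -0.045, "dz": 0.01, "yaw": 0},
    {"jaw": 0, "dx": 0.015, "dy": -0.045, "dz": 0.01, "yaw": 0},
  ],
)

```text
clock: 1.1
tool_pos: [0.4433, -0.2261, 0.1834]
eef_rot: [0.996, -0.086, -0.001, 0.001]
contact_force: [0.8, -0.5, 0.2]
opening: 1.003
```

```bash
python3 -c "
from m import *
st(474,-180.5,120,-9.9)"
```

```text
t 1.1 p [ 443.3 -226.1  183.4] head -9.91 ztool [-0.0021 -0.0025 -1.    ] F [ 0.8 -0.5  0.2] op 1.003
tool delta mm [ 22.5 -50.4  63.3] yaw -0.0
delta in final axes [ 22.4 -50.2  63.4]
```

>>> play_rows(
  targets=[
    {"jaw": 0, "dx": 0.012, "dy": -0.025, "dz": 0.02, "yaw": 0},
    {"jaw": 0, "dx": 0.01, "dy": -0.02, "dz": 0.02, "yaw": 0},
    {"jaw": 0, "dx": 0, "dy": -0.005, "dz": 0.02, "yaw": 0},
    {"jaw": 0, "dx": 0, "dy": 0, "dz": 0, "yaw": 0},
    {"jaw": 0, "dx": 0, "dy": 0, "dz": 0, "yaw": 0},
  ],
)

```text
clock: 1.6
tool_pos: [0.4782, -0.1682, 0.1198]
eef_rot: [0.997, -0.078, -0.001, -0.001]
contact_force: [-0.5, 1.2, 0.7]
opening: 0.999
```

```bash
python3 -c "
from m import *
st(474,-180.5,51,-9.9)"
```

```text
t 1.6 p [ 478.2 -168.2  119.8] head -8.95 ztool [-0.0022  0.0031 -1.    ] F [-0.5  1.2  0.7] op 0.999
tool delta mm [-2.1 13.  68.7] yaw 0.017
delta in final axes [-2.  12.8 68.8]
```

>>> play_rows(
  targets=[
    {"jaw": 0, "dx": -0.002, "dy": 0.01, "dz": 0.015, "yaw": 0.015},
    {"jaw": 0, "dx": 0, "dy": 0.002, "dz": 0.015, "yaw": 0},
    {"jaw": 0, "dx": 0, "dy": 0, "dz": 0.015, "yaw": 0},
    {"jaw": 0, "dx": 0, "dy": 0, "dz": 0.007, "yaw": 0},
    {"jaw": 0, "dx": 0, "dy": 0, "dz": 0, "yaw": 0},
  ],
)

```text
clock: 2.1
tool_pos: [0.4752, -0.1863, 0.0712]
eef_rot: [0.996, -0.09, 0.002, 0.001]
contact_force: [-1.0, 1.3, 0.8]
opening: 1.001
```

```bash
python3 -c "
from m import *
st(474,-180.5,51,-9.9)"
```

```text
t 2.1 p [ 475.2 -186.3   71.2] head -10.3 ztool [ 0.0048 -0.0018 -1.    ] F [-1.   1.3  0.8] op 1.001
tool delta mm [-2.3 -5.5 20.2] yaw -0.007
delta in final axes [-2.2 -5.5 20.2]
```

>>> play_rows(
  targets=[
    {"jaw": 0, "dx": -0.002, "dy": -0.004, "dz": 0.01, "yaw": -0.007},
    {"jaw": 0, "dx": 0, "dy": 0, "dz": 0.008, "yaw": 0},
    {"jaw": 0, "dx": 0, "dy": 0, "dz": 0.002, "yaw": 0},
    {"jaw": 0, "dx": 0, "dy": 0, "dz": 0, "yaw": 0},
    {"jaw": 0, "dx": 0, "dy": 0, "dz": 0, "yaw": 0},
  ],
)

```text
clock: 2.6
tool_pos: [0.475, -0.1826, 0.0516]
eef_rot: [0.996, -0.086, 0.004, 0.001]
contact_force: [-0.7, 0.7, 0.2]
opening: 1.0
```

```bash
python3 -c "
from m import *
st(474,-180.5,51,-9.9)"
```

```text
t 2.6 p [ 475.  -182.6   51.6] head -9.91 ztool [ 0.0079 -0.003  -1.    ] F [-0.7  0.7  0.2] op 1.0
tool delta mm [-1.4 -1.9  0.6] yaw -0.0
delta in final axes [-1.4 -1.9  0.6]
```

>>> play_rows(
  targets=[
    {"jaw": 0.6, "dx": 0, "dy": -0.001, "dz": 0, "yaw": 0},
    {"jaw": 1, "dx": 0, "dy": 0, "dz": 0, "yaw": 0},
    {"jaw": 1, "dx": 0, "dy": 0, "dz": 0, "yaw": 0},
    {"jaw": 1, "dx": 0, "dy": 0, "dz": 0, "yaw": 0},
    {"jaw": 1, "dx": 0, "dy": 0, "dz": 0, "yaw": 0},
  ],
  squeeze=60,
)

```text
clock: 3.1
tool_pos: [0.4757, -0.1816, 0.0523]
eef_rot: [0.996, -0.086, 0.005, 0.001]
contact_force: [0.5, -0.1, 0.1]
opening: 0.573
```

```bash
python3 -c "
from m import *
st(474,-180.5,51,-9.9)"
```

```text
t 3.1 p [ 475.7 -181.6   52.3] head -9.9 ztool [ 0.0091 -0.0034 -1.    ] F [ 0.5 -0.1  0.1] op 0.573
tool delta mm [-1.9 -0.8  1.3] yaw 0.0
delta in final axes [-1.9 -0.8  1.3]
```

>>> play_rows(
  targets=[
    {"jaw": 1, "dx": 0, "dy": -0.001, "dz": 0.001, "yaw": 0},
    {"jaw": 1, "dx": 0, "dy": 0, "dz": 0, "yaw": 0},
    {"jaw": 1, "dx": 0, "dy": 0, "dz": 0, "yaw": 0},
    {"jaw": 1, "dx": 0, "dy": 0, "dz": 0, "yaw": 0},
    {"jaw": 1, "dx": 0, "dy": 0, "dz": 0, "yaw": 0},
  ],
)

```text
clock: 3.6
tool_pos: [0.4759, -0.1808, 0.0512]
eef_rot: [0.996, -0.086, 0.005, 0.001]
contact_force: [0.8, 0.6, -0.4]
opening: 0.263
```

```bash
python3 -c "
from m import *
st(474,-180.5,51,-9.9)"
```

```text
t 3.6 p [ 475.9 -180.8   51.2] head -9.92 ztool [ 0.0092 -0.0036 -1.    ] F [ 0.8  0.6 -0.4] op 0.263
tool delta mm [-1.9  0.1  0.2] yaw -0.0
delta in final axes [-1.9  0.1  0.2]
```

>>> play_rows(
  targets=[
    {"jaw": 1, "dx": 0, "dy": 0, "dz": -0.015, "yaw": 0},
    {"jaw": 1, "dx": 0, "dy": 0, "dz": -0.02, "yaw": 0},
    {"jaw": 1, "dx": 0, "dy": 0, "dz": -0.02, "yaw": 0},
    {"jaw": 1, "dx": 0, "dy": 0, "dz": -0.01, "yaw": 0},
    {"jaw": 1, "dx": 0, "dy": 0, "dz": 0, "yaw": 0},
  ],
)

```text
clock: 4.1
tool_pos: [0.4734, -0.1797, 0.1167]
eef_rot: [0.996, -0.086, 0.002, 0.001]
contact_force: [0.6, -0.7, -1.6]
opening: 0.262
```

```bash
python3 -c "
from m import *
st(367,238,120,1.9)
for n in('side','top'):
    s=snap(n,n+'1'); np.savez(n+'1.npz',P=pts(s),f=s['frame'])
    f=s['frame'];P=pts(s);S=cv2.cvtColor(f,cv2.COLOR_RGB2HSV);X,Y,Z=P[...,0],P[...,1],P[...,2]
    m=(S[...,1]<40)&(S[...,2]>150)&(abs(X-.6)<.075)&(abs(Y+.2)<.06)&(Z>.03)&(Z<.12)
    p=P[m];A=np.c_[p[:,0]-.6,p[:,1]+.2,np.ones(len(p))];c=np.linalg.lstsq(A,p[:,2],rcond=None)[0]
    print(n,len(p),'plane slopes/z',c.round(4),ax(p))
"
```

```text
t 4.1 p [ 473.4 -179.7  116.7] head -9.9 ztool [ 0.004  -0.0017 -1.    ] F [ 0.6 -0.7 -1.6] op 0.262
tool delta mm [-176.6 -393.2   -4.4] yaw -0.206
delta in final axes [ -92.5 -421.    -3.3]
side 456 plane slopes/z [-0.0165  0.0177  0.0675] (array([ 0.59332894, -0.19925474]), np.float64(-12.22804887589733))
top 248 plane slopes/z [-0.0239 -0.0265  0.0669] (array([ 0.6256396 , -0.19624964]), np.float64(-39.610725596205576))
```

>>> play_rows(
  targets=[
    {"jaw": 1, "dx": -0.012, "dy": -0.035, "dz": 0, "yaw": -0.05},
    {"jaw": 1, "dx": -0.014, "dy": -0.045, "dz": 0, "yaw": -0.05},
    {"jaw": 1, "dx": -0.012, "dy": -0.045, "dz": 0, "yaw": -0.05},
    {"jaw": 1, "dx": -0.01, "dy": -0.045, "dz": 0, "yaw": -0.04},
    {"jaw": 1, "dx": -0.01, "dy": -0.045, "dz": 0, "yaw": 0},
  ],
)

```text
clock: 4.7
tool_pos: [0.4309, 0.0371, 0.1102]
eef_rot: [1.0, 0.004, 0.001, 0.004]
contact_force: [1.0, 0.1, -2.1]
opening: 0.257
```

```bash
python3 -c "
from m import *
st(367,238,120,1.9)"
```

```text
t 4.7 p [430.9  37.1 110.2] head 0.45 ztool [ 0.0021 -0.0071 -1.    ] F [ 1.   0.1 -2.1] op 0.257
tool delta mm [ -62.3 -201.3  -11.3] yaw -0.025
delta in final axes [ -57.2 -202.9   -9.8]
```

>>> play_rows(
  targets=[
    {"jaw": 1, "dx": -0.016, "dy": -0.045, "dz": -0.003, "yaw": -0.01},
    {"jaw": 1, "dx": -0.016, "dy": -0.045, "dz": -0.003, "yaw": 0},
    {"jaw": 1, "dx": -0.016, "dy": -0.045, "dz": -0.003, "yaw": 0},
    {"jaw": 1, "dx": -0.01, "dy": -0.03, "dz": 0, "yaw": 0},
    {"jaw": 1, "dx": 0, "dy": -0.01, "dz": 0, "yaw": 0},
  ],
)

```text
clock: 5.2
tool_pos: [0.3635, 0.2234, 0.1133]
eef_rot: [1.0, 0.015, -0.002, 0.004]
contact_force: [-0.5, 0.7, -1.0]
opening: 0.258
```

```bash
python3 -c "
from m import *
st(367,238,120,1.9)"
```

```text
t 5.2 p [363.5 223.4 113.3] head 1.66 ztool [-0.0041 -0.0076 -1.    ] F [-0.5  0.7 -1. ] op 0.258
tool delta mm [  3.9 -14.5  -6.8] yaw -0.004
delta in final axes [  4.  -14.5  -6.7]
```

>>> play_rows(
  targets=[
    {"jaw": 1, "dx": 0, "dy": -0.01, "dz": 0, "yaw": 0},
    {"jaw": 1, "dx": 0, "dy": 0, "dz": 0.01, "yaw": 0},
    {"jaw": 1, "dx": 0, "dy": 0, "dz": 0.012, "yaw": 0},
    {"jaw": 1, "dx": 0, "dy": 0, "dz": 0.01, "yaw": 0},
    {"jaw": 1, "dx": 0, "dy": 0, "dz": 0, "yaw": 0},
  ],
)

```text
clock: 5.7
tool_pos: [0.3629, 0.2327, 0.0763]
eef_rot: [1.0, 0.015, -0.003, 0.005]
contact_force: [0.2, 0.4, -1.9]
opening: 0.259
```

```bash
python3 -c "
from m import *
st(367,238,71,1.9)
s=snap('side','side2');snap('top','top2')"
```

```text
t 5.7 p [362.9 232.7  76.3] head 1.7 ztool [-0.0059 -0.0107 -0.9999] F [ 0.2  0.4 -1.9] op 0.259
tool delta mm [ 4.3 -5.2  5.2] yaw -0.003
delta in final axes [ 4.3 -5.1  5.3]
```

View pics/side2.png

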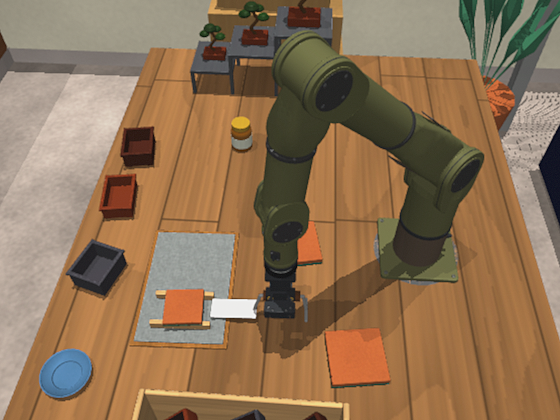

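View pics/top2.png

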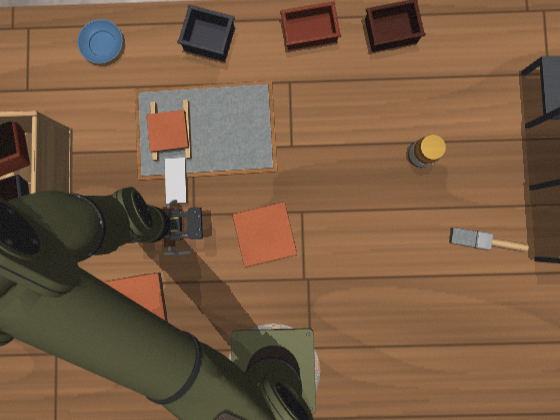

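The side view shows the blade tip at (211,308), level with the gap (battens at rows 294 and 324). In the top view the tip is at (176,158), just short of the battens. I'll measure the blade line against the gap.

```bash
cat >> m.py <<'E'
def blade(s,x0,x1,y0,y1,z0,z1,vmin=150):
    f=s['frame'];P=pts(s);S=cv2.cvtColor(f,cv2.COLOR_RGB2HSV);X,Y,Z=P[...,0],P[...,1],P[...,2]
    m=(S[...,1]<45)&(S[...,2]>vmin)&(X>x0)&(X<x1)&(Y>y0)&(Y<y1)&(Z>z0)&(Z<z1)
    m=cv2.morphologyEx(m.astype(np.uint8),cv2.MORPH_OPEN,np.ones((3,3)))>0
    p=P[m];c0=p.mean(0);c=np.linalg.lstsq(np.c_[p[:,:2]-c0[:2],np.ones(len(p))],p[:,2],rcond=None)[0]
    rr=cv2.minAreaRect((p[:,:2]*1000).astype(np.float32))
    print('blade n',len(p),'rect',np.round(rr[0],1),np.round(rr[1],1),round(rr[2],1),'top z at',c0.round(4),'slopes',c[:2].round(4),'xmax',np.percentile(p[:,0],99).round(4))
E
python3 -c "
from m import *
st()
for n in('side','top'): blade(snap(n),.42,.56,.17,.29,.018,.05)"
```

```text
t 5.8 p [363.2 233.   77.3] head 1.7 ztool [-0.0048 -0.01   -0.9999] F [ 0.   0.1 -1.7] op 0.26
blade n 809 rect [484.7 236.1] [113.4  56.5] 1.3 top z at [0.4859 0.236  0.0274] slopes [-0.0254 -0.0072] xmax 0.5404
blade n 879 rect [482.4 236.1] [114.9  52.6] 1.8 top z at [0.483  0.2362 0.0274] slopes [-0.025  -0.0238] xmax 0.5384
```

>>> play_rows(
  targets=[
    {"jaw": 1, "dx": 0, "dy": -0.003, "dz": 0.002, "yaw": 0},
    {"jaw": 1, "dx": 0, "dy": -0.002, "dz": 0.002, "yaw": 0},
    {"jaw": 1, "dx": 0, "dy": 0, "dz": 0.001, "yaw": 0},
    {"jaw": 1, "dx": 0.01, "dy": 0, "dz": 0, "yaw": 0},
    {"jaw": 1, "dx": 0, "dy": 0, "dz": 0, "yaw": 0},
  ],
)

```text
clock: 6.4
tool_pos: [0.3751, 0.2399, 0.0736]
eef_rot: [1.0, 0.015, -0.0, 0.004]
contact_force: [0.1, -0.7, -2.4]
opening: 0.262
```

```bash
python3 -c "
from m import *
st()
for n in('side','top'): blade(snap(n),.42,.56,.17,.29,.018,.05)"
```

```text
t 6.4 p [375.1 239.9  73.6] head 1.75 ztool [-7.0e-04 -7.1e-03 -1.0e+00] F [ 0.1 -0.7 -2.4] op 0.262
blade n 802 rect [497.  242.8] [112.3  55.1] 2.4 top z at [0.4974 0.2435 0.0244] slopes [-0.0146 -0.0075] xmax 0.5516
blade n 859 rect [492.5 242.8] [114.2  52.8] 2.5 top z at [0.4935 0.2424 0.0234] slopes [-0.0183 -0.0323] xmax 0.548
```

>>> play_rows(
  targets=[
    {"jaw": 1, "dx": 0.01, "dy": 0, "dz": 0, "yaw": 0},
    {"jaw": 1, "dx": 0.02, "dy": 0, "dz": 0, "yaw": 0},
    {"jaw": 1, "dx": 0.02, "dy": 0, "dz": 0, "yaw": 0},
    {"jaw": 1, "dx": 0.015, "dy": 0, "dz": 0, "yaw": 0},
    {"jaw": 1, "dx": 0.01, "dy": 0, "dz": 0, "yaw": 0},
  ],
)

```text
clock: 7.0
tool_pos: [0.4506, 0.2411, 0.0732]
eef_rot: [1.0, 0.017, -0.003, 0.005]
contact_force: [1.0, -0.1, -2.1]
opening: 0.261
```

```bash
python3 -c "
from m import *
st(465,243,73,1.9)
"
```

```text
t 7.0 p [450.6 241.1  73.2] head 1.89 ztool [-0.006  -0.0099 -0.9999] F [ 1.  -0.1 -2.1] op 0.261
tool delta mm [14.4 -1.4  0.1] yaw -0.0
delta in final axes [14.4 -1.4  0.2]
```

>>> play_rows(
  targets=[
    {"jaw": 1, "dx": 0.005, "dy": 0.003, "dz": 0, "yaw": -0.015},
    {"jaw": 1, "dx": 0.002, "dy": 0.003, "dz": 0, "yaw": -0.015},
    {"jaw": 1, "dx": 0.0, "dy": 0.003, "dz": 0, "yaw": -0.015},
    {"jaw": 1, "dx": 0, "dy": 0.002, "dz": 0, "yaw": -0.015},
    {"jaw": 1, "dx": 0, "dy": 0, "dz": 0, "yaw": 0},
  ],
)

```text
clock: 7.5
tool_pos: [0.4583, 0.2284, 0.0731]
eef_rot: [0.999, 0.049, -0.004, 0.005]
contact_force: [-0.6, -0.3, -1.8]
opening: 0.258
```

```bash
python3 -c "
from m import *
st(463,230,73,5.6)
"
```

```text
t 7.5 p [458.3 228.4  73.1] head 5.6 ztool [-0.0076 -0.011  -0.9999] F [-0.6 -0.3 -1.8] op 0.258
tool delta mm [ 4.9 -1.1  0. ] yaw -0.0
delta in final axes [ 4.9 -1.1  0.1]
```

>>> play_rows(
  targets=[
    {"jaw": 1, "dx": 0, "dy": -0.001, "dz": -0.004, "yaw": 0},
    {"jaw": 1, "dx": 0, "dy": 0, "dz": -0.005, "yaw": 0},
    {"jaw": 1, "dx": 0, "dy": 0, "dz": -0.005, "yaw": 0},
    {"jaw": 1, "dx": 0, "dy": 0, "dz": -0.004, "yaw": 0},
    {"jaw": 1, "dx": 0, "dy": 0, "dz": 0, "yaw": 0},
  ],
)

```text
clock: 8.0
tool_pos: [0.4566, 0.2302, 0.0927]
eef_rot: [0.999, 0.05, -0.005, 0.005]
contact_force: [0.8, -0.3, -3.8]
opening: 0.256
```

```bash
cat >> m.py <<'E'
def tile(s,z0=.03,z1=.2,x0=.45,x1=.75,y0=.0,y1=.4):
    f=s['frame'];P=pts(s);S=cv2.cvtColor(f,cv2.COLOR_RGB2HSV);X,Y,Z=P[...,0],P[...,1],P[...,2]
    m=(S[...,1]>135)&(S[...,0]<12)&(S[...,2]>120)&(X>x0)&(X<x1)&(Y>y0)&(Y<y1)&(Z>z0)&(Z<z1)
    m=cv2.morphologyEx(m.astype(np.uint8),cv2.MORPH_OPEN,np.ones((3,3)))>0
    p=P[m];c0=p.mean(0);c=np.linalg.lstsq(np.c_[p[:,:2]-c0[:2],np.ones(len(p))],p[:,2],rcond=None)[0]
    rr=cv2.minAreaRect((p[:,:2]*1000).astype(np.float32))
    print('tile n',len(p),'rect',np.round(rr[0],1),np.round(rr[1],1),round(rr[2],1),'mean',c0.round(4),'slopes',c[:2].round(3))
E
python3 -c "
from m import *
st(463,235,73,5.6)
for n in('top','side'): tile(snap(n,n+'3'))
"
```

```text
t 8.0 p [456.6 230.2  92.7] head 5.68 ztool [-0.0098 -0.011  -0.9999] F [ 0.8 -0.3 -3.8] op 0.256
tool delta mm [ 7.  -4.3 19.5] yaw 0.001
delta in final axes [ 6.8 -4.1 19.7]
tile n 1366 rect [604.1 250. ] [94.8 95.4] 4.4 mean [0.6034 0.2494 0.0518] slopes [-0.056 -0.024]
tile n 1291 rect [604.3 250.4] [94.4 96.4] 4.9 mean [0.6035 0.2531 0.0522] slopes [-0.054 -0.026]
```

View pics/side3.png

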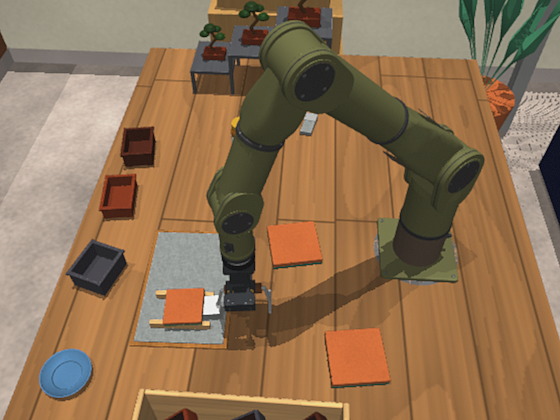

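The lifter pitched about 2° nose-down under load, and the tile's far edge is barely clear of the battens. I'll lift slightly more and re-check.

>>> play_rows(
  targets=[
    {"jaw": 1, "dx": 0, "dy": 0, "dz": -0.004, "yaw": 0},
    {"jaw": 1, "dx": 0, "dy": 0, "dz": -0.004, "yaw": 0},
    {"jaw": 1, "dx": 0, "dy": 0, "dz": -0.002, "yaw": 0},
    {"jaw": 1, "dx": 0, "dy": 0, "dz": 0, "yaw": 0},
    {"jaw": 1, "dx": 0, "dy": 0, "dz": 0, "yaw": 0},
  ],
  squeeze=60,
)

```text
clock: 8.6
tool_pos: [0.4549, 0.2295, 0.1022]
eef_rot: [0.999, 0.05, -0.007, 0.006]
contact_force: [-0.9, -0.1, -5.0]
opening: 0.259
```

```bash
python3 -c "
from m import *
st(463,235,73,5.6)
for n in('top','side'): s=snap(n,n+'4');tile(s)
blade(s,.45,.57,.18,.3,.03,.09)
"
```

```text
t 8.6 p [454.9 229.5 102.2] head 5.69 ztool [-0.0142 -0.0131 -0.9998] F [-0.9 -0.1 -5. ] op 0.259
tool delta mm [ 9.1 -5.  29. ] yaw 0.002
delta in final axes [ 8.6 -4.6 29.2]
tile n 1361 rect [600.8 248.7] [95.1 94.6] 4.6 mean [0.6003 0.2487 0.0582] slopes [-0.081 -0.03 ]
tile n 1281 rect [600.9 250.3] [94.3 97.9] 4.1 mean [0.6004 0.2524 0.0586] slopes [-0.072 -0.032]
blade n 268 rect [534. 237.] [40.6 53.6] 4.4 top z at [0.5354 0.2379 0.0487] slopes [-0.1638 -0.037 ] xmax 0.5546
```

>>> play_rows(
  targets=[
    {"jaw": 1, "dx": 0, "dy": -0.004, "dz": -0.001, "yaw": 0.018},
    {"jaw": 1, "dx": 0, "dy": -0.004, "dz": 0, "yaw": 0.018},
    {"jaw": 1, "dx": 0, "dy": -0.003, "dz": 0, "yaw": 0.014},
    {"jaw": 1, "dx": 0, "dy": -0.001, "dz": 0, "yaw": 0},
    {"jaw": 1, "dx": 0, "dy": 0, "dz": 0, "yaw": 0},
  ],
)

```text
clock: 9.2
tool_pos: [0.4536, 0.2431, 0.1027]
eef_rot: [1.0, 0.023, -0.008, 0.006]
contact_force: [0.6, -0.1, -4.1]
opening: 0.262
```

```bash
python3 -c "
from m import *
st(463,235,73,5.6)
for n in('top','side'): s=snap(n,n+'5');tile(s)
"
```

```text
t 9.2 p [453.6 243.1 102.7] head 2.61 ztool [-0.0147 -0.0129 -0.9998] F [ 0.6 -0.1 -4.1] op 0.262
tool delta mm [ 9.5  8.2 29.7] yaw -0.052
delta in final axes [ 8.6  9.  29.7]
tile n 1371 rect [600.4 255. ] [95.3 95.8] 1.4 mean [0.5999 0.2546 0.0585] slopes [-0.083 -0.032]
tile n 1311 rect [601.  255.2] [94.4 98.2] 2.2 mean [0.6001 0.258  0.0591] slopes [-0.078 -0.034]
```

>>> play_rows(
  targets=[
    {"jaw": 1, "dx": 0, "dy": 0.001, "dz": 0.005, "yaw": 0},
    {"jaw": 1, "dx": 0, "dy": 0, "dz": 0.005, "yaw": 0},
    {"jaw": 1, "dx": 0, "dy": 0, "dz": 0.005, "yaw": 0},
    {"jaw": 1, "dx": 0, "dy": 0, "dz": 0.003, "yaw": 0},
    {"jaw": 1, "dx": 0, "dy": 0, "dz": 0, "yaw": 0},
  ],
)

```text
clock: 9.8
tool_pos: [0.4542, 0.2409, 0.0833]
eef_rot: [1.0, 0.022, -0.007, 0.006]
contact_force: [-0.6, 1.1, -1.3]
opening: 0.26
```

```bash
python3 -c "
from m import *
st(463,235,82,1.9)
for n in('top','side'): s=snap(n,n+'6');tile(s)
blade(s,.45,.57,.18,.3,.015,.09)
"
```

```text
t 9.8 p [454.2 240.9  83.3] head 2.52 ztool [-0.0135 -0.0129 -0.9998] F [-0.6  1.1 -1.3] op 0.26
tool delta mm [8.6 6.3 1.3] yaw 0.011
delta in final axes [8.6 6.2 1.3]
tile n 1381 rect [601.3 252.5] [94.7 95.6] 2.7 mean [0.601  0.2521 0.0483] slopes [-0.004 -0.001]
tile n 1285 rect [602.1 253.3] [94.5 98.2] 2.2 mean [0.6011 0.2561 0.0487] slopes [ 0.003 -0.003]
blade n 262 rect [536.  243.5] [39.1 53.4] 7.9 top z at [0.5374 0.2452 0.0336] slopes [-0.1673 -0.0322] xmax 0.5551
```

The tile is now level on the battens, shifted about 7 mm toward the far (+y) side and aligned, so it overhangs the far batten. This interface only gives shifts and yaw, so I'll flip the tile by levering that overhang with the blade's front corner. The tile should hinge on the near batten and fall onto the bare felt. First I withdraw the blade.

>>> play_rows(
  targets=[
    {"jaw": 1, "dx": 0, "dy": 0, "dz": 0.005, "yaw": 0},
    {"jaw": 1, "dx": -0.012, "dy": 0, "dz": 0, "yaw": 0},
    {"jaw": 1, "dx": -0.02, "dy": 0, "dz": 0, "yaw": 0},
    {"jaw": 1, "dx": -0.025, "dy": 0, "dz": 0, "yaw": 0},
    {"jaw": 1, "dx": -0.025, "dy": 0, "dz": 0, "yaw": 0},
  ],
)

```text
clock: 10.4
tool_pos: [0.3778, 0.2389, 0.0796]
eef_rot: [1.0, 0.02, 0.0, 0.004]
contact_force: [-0.4, 0.7, -1.6]
opening: 0.256
```

```bash
python3 -c "
from m import *
st(443,382,70,-20)
s=snap('top','top7');tile(s)
P=pts(s);m=(P[...,1]>.38)&(P[...,0]<.75)&(P[...,0]>.25)&(P[...,2]>.03)&(P[...,2]<.2)
u=np.argwhere(m);p=P[m];print(p.min(0),p.max(0));print(np.percentile(p[:,1],[0,1,5]),np.percentile(p[:,2],[50,99]))
"
```

```text
t 10.4 p [377.8 238.9  79.6] head 2.3 ztool [ 5.0e-04 -7.6e-03 -1.0e+00] F [-0.4  0.7 -1.6] op 0.256
tool delta mm [  70.9 -140.4    8.6] yaw 0.389
delta in final axes [  12.3 -156.8    9.6]
tile n 1386 rect [604.  252.1] [100.4  93.8] 2.0 mean [0.601  0.2521 0.0484] slopes [ 0.    -0.002]
[0.43221464 0.50760539 0.03006895] [0.62882234 0.63226563 0.18029846]
[0.50760539 0.50868124 0.50945894] [0.14214002 0.17615256]
```

View pics/top7.png

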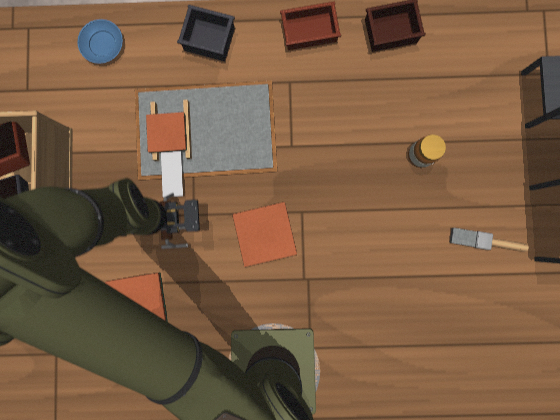

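>>> play_rows(
  targets=[
    {"jaw": 1, "dx": -0.015, "dy": 0, "dz": 0, "yaw": 0},
    {"jaw": 1, "dx": 0, "dy": 0, "dz": -0.015, "yaw": 0},
    {"jaw": 1, "dx": 0, "dy": -0.01, "dz": -0.02, "yaw": 0},
    {"jaw": 1, "dx": 0, "dy": -0.03, "dz": -0.01, "yaw": 0.04},
    {"jaw": 1, "dx": 0, "dy": -0.035, "dz": 0, "yaw": 0.05},
  ],
)

```text
clock: 10.95
tool_pos: [0.3544, 0.3095, 0.1255]
eef_rot: [1.0, -0.028, -0.005, 0.007]
contact_force: [0.5, 0.0, -1.6]
opening: 0.258
```

```bash
python3 -c "
from m import *
st(432,384,115,-12)
"
```

```text
t 10.95 p [354.4 309.5 125.5] head -3.24 ztool [-0.0098 -0.0137 -0.9999] F [ 0.5  0.  -1.6] op 0.258
tool delta mm [ 73.4 -78.9   8.8] yaw 0.153
delta in final axes [ 60.5 -89.   10.5]
```

>>> play_rows(
  targets=[
    {"jaw": 1, "dx": 0.005, "dy": -0.025, "dz": 0, "yaw": 0.05},
    {"jaw": 1, "dx": 0.012, "dy": -0.025, "dz": 0, "yaw": 0.05},
    {"jaw": 1, "dx": 0.016, "dy": -0.02, "dz": 0, "yaw": 0.04},
    {"jaw": 1, "dx": 0.016, "dy": -0.008, "dz": 0, "yaw": 0.01},
    {"jaw": 1, "dx": 0.006, "dy": 0, "dz": 0, "yaw": 0},
  ],
)

```text
clock: 11.45
tool_pos: [0.4179, 0.3905, 0.1251]
eef_rot: [0.995, -0.1, -0.003, 0.003]
contact_force: [-0.5, -1.4, -1.4]
opening: 0.258
```

```bash
python3 -c "
from m import *
st(432,384,115,-12)
for n in('top','side'): s=snap(n,n+'8');blade(s,.49,.65,.25,.42,.05,.1)
"
```

```text
t 11.45 p [417.9 390.5 125.1] head -11.52 ztool [-0.006  -0.0056 -1.    ] F [-0.5 -1.4 -1.4] op 0.258
tool delta mm [15.2  3.5 10.1] yaw 0.008
delta in final axes [15.2  3.4 10.1]
blade n 845 rect [537.7 364.8] [ 52.7 106.1] 78.7 top z at [0.5397 0.3652 0.0743] slopes [-0.0346 -0.0244] xmax 0.5892
blade n 926 rect [541.  362.5] [ 54.3 105.1] 78.4 top z at [0.541  0.3639 0.0751] slopes [-0.0246 -0.0037] xmax 0.5924
```

View pics/side8.png

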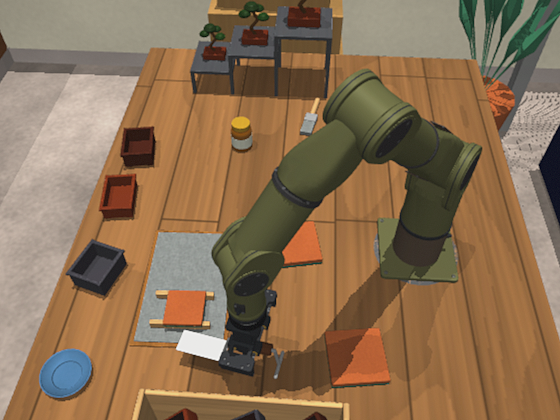

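>>> play_rows(
  targets=[
    {"jaw": 1, "dx": 0.006, "dy": 0.002, "dz": 0.01, "yaw": 0.004},
    {"jaw": 1, "dx": 0.006, "dy": 0, "dz": 0.014, "yaw": 0},
    {"jaw": 1, "dx": 0.002, "dy": 0, "dz": 0.012, "yaw": 0},
    {"jaw": 1, "dx": 0, "dy": 0, "dz": 0.008, "yaw": 0},
    {"jaw": 1, "dx": 0, "dy": 0, "dz": 0, "yaw": 0},
  ],
)

```text
clock: 12.05
tool_pos: [0.427, 0.3795, 0.0759]
eef_rot: [0.995, -0.104, -0.006, 0.006]
contact_force: [-0.3, -0.7, -1.7]
opening: 0.255
```

```bash
cat >> m.py <<'E'
def corner(s,x0,x1,y0,y1,z0,z1,h):
    f=s['frame'];P=pts(s);S=cv2.cvtColor(f,cv2.COLOR_RGB2HSV);X,Y,Z=P[...,0],P[...,1],P[...,2]
    m=(S[...,1]<45)&(S[...,2]>150)&(X>x0)&(X<x1)&(Y>y0)&(Y<y1)&(Z>z0)&(Z<z1)
    m=cv2.morphologyEx(m.astype(np.uint8),cv2.MORPH_OPEN,np.ones((3,3)))>0
    p=P[m];h=np.radians(h);a=np.array([np.cos(h),np.sin(h)]);b=np.array([-np.sin(h),np.cos(h)])
    A=np.percentile(p[:,:2]@a,99.3);B0,B1=np.percentile(p[:,:2]@b,[1,99])
    print('front -y corner',((A*a+B0*b)*1000).round(1),'+y corner',((A*a+B1*b)*1000).round(1),'width',((B1-B0)*1000).round(1),'tip z',np.median(p[(p[:,:2]@a)>A-.015][:,2]).round(4))
E
python3 -c "
from m import *
s_=st(432,380,77,-12)
for n in('top','side'): s=snap(n,n+'9');blade(s,.5,.65,.25,.42,.018,.1);corner(s,.5,.65,.25,.42,.018,.1,-11.9)
"
```

```text
t 12.05 p [427.  379.5  75.9] head -11.93 ztool [-0.0142 -0.011  -0.9998] F [-0.3 -0.7 -1.7] op 0.255
tool delta mm [ 4.7 -1.5 -1.2] yaw 0.001
delta in final axes [ 4.7 -1.5 -1.1]
blade n 755 rect [548.2 353.1] [ 53.4 102.7] 78.8 top z at [0.5486 0.353  0.0243] slopes [-0.0363 -0.0319] xmax 0.5978
front -y corner [592.  317.5] +y corner [602.4 366.8] width 50.4 tip z 0.0234
blade n 845 rect [549.7 352.2] [ 53.8 103.8] 77.5 top z at [0.5506 0.3525 0.0252] slopes [-0.0314  0.0027] xmax 0.6005
front -y corner [594.  316.3] +y corner [604.7 367. ] width 51.8 tip z 0.0237
```

>>> play_rows(
  targets=[
    {"jaw": 1, "dx": 0.004, "dy": 0.006, "dz": -0.001, "yaw": 0},
    {"jaw": 1, "dx": 0.004, "dy": 0.006, "dz": -0.001, "yaw": 0},
    {"jaw": 1, "dx": 0.002, "dy": 0.004, "dz": 0, "yaw": 0},
    {"jaw": 1, "dx": 0.001, "dy": 0.002, "dz": 0, "yaw": 0},
    {"jaw": 1, "dx": 0, "dy": 0, "dz": 0, "yaw": 0},
  ],
)

```text
clock: 12.65
tool_pos: [0.4364, 0.3587, 0.0811]
eef_rot: [0.995, -0.104, -0.004, 0.005]
contact_force: [-0.0, -1.1, -1.2]
opening: 0.263
```

```bash
python3 -c "
from m import *
s_=st(432,380,77,-12)
for n in('top','side'): s=snap(n,n+'10');corner(s,.5,.65,.25,.42,.018,.1,-11.9);tile(s)
f=s['frame'][250:370,130:290];cv2.imwrite('pics/c10.png',cv2.resize(f,None,fx=4,fy=4,interpolation=2)[:,:,::-1])
"
```

```text
t 12.65 p [436.4 358.7  81.1] head -11.93 ztool [-0.0097 -0.0081 -0.9999] F [-0.  -1.1 -1.2] op 0.263
tool delta mm [ -8.6 -19.9   4. ] yaw 0.001
delta in final axes [ -8.7 -19.9   4.1]
front -y corner [601.7 297.7] +y corner [611.9 346.3] width 49.7 tip z 0.029
tile n 1378 rect [602.7 252.5] [94.9 99.6] 89.9 mean [0.6013 0.2523 0.0482] slopes [-0.005 -0.003]
front -y corner [604. 296.] +y corner [614.6 346.3] width 51.4 tip z 0.0297
tile n 1285 rect [601.7 253.8] [94.7 98.4] 3.0 mean [0.6008 0.2559 0.0487] slopes [0.003 0.   ]
```

View pics/c10.png

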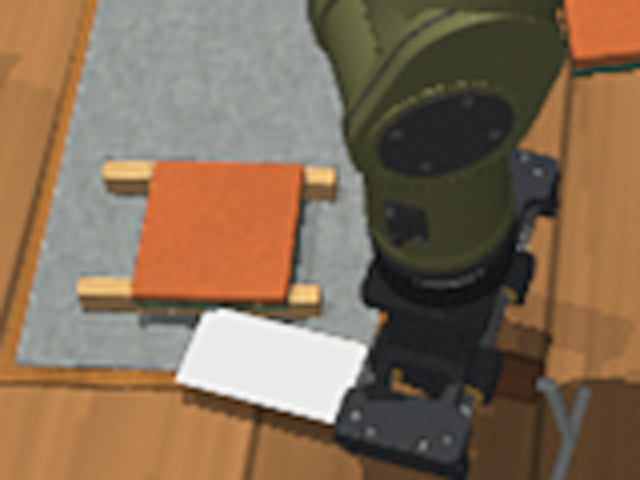

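The crop shows the blade's front corner at (213,311), just under the tile's overhanging edge with the batten close behind. I'll start levering.

>>> play_rows(
  targets=[
    {"jaw": 1, "dx": 0, "dy": 0.001, "dz": 0, "yaw": 0},
    {"jaw": 1, "dx": 0, "dy": 0.001, "dz": -0.004, "yaw": 0},
    {"jaw": 1, "dx": 0, "dy": 0, "dz": -0.005, "yaw": 0},
    {"jaw": 1, "dx": 0, "dy": 0, "dz": -0.005, "yaw": 0},
    {"jaw": 1, "dx": 0, "dy": 0, "dz": -0.002, "yaw": 0},
  ],
)

```text
clock: 13.25
tool_pos: [0.4347, 0.3577, 0.0977]
eef_rot: [0.995, -0.103, -0.006, 0.005]
contact_force: [0.2, -0.2, -3.2]
opening: 0.26
```

```bash
python3 -c "
from m import *
s_=st(432,380,77,-12)
for n in('top','side'): s=snap(n,n+'11');corner(s,.5,.65,.25,.42,.018,.1,-11.9);tile(s)
f=s['frame'][250:370,130:290];cv2.imwrite('pics/c11.png',cv2.resize(f,None,fx=4,fy=4,interpolation=2)[:,:,::-1])
"
```

```text
t 13.25 p [434.7 357.7  97.7] head -11.84 ztool [-0.012  -0.0085 -0.9999] F [ 0.2 -0.2 -3.2] op 0.26
tool delta mm [ -7.  -21.5  20.5] yaw 0.003
delta in final axes [ -7.3 -21.3  20.7]
front -y corner [597.7 296.7] +y corner [608.1 345.9] width 50.2 tip z 0.0409
tile n 1420 rect [601.3 251.3] [94.9 95.9] 3.1 mean [0.6007 0.2511 0.053 ] slopes [-0.007  0.1  ]
front -y corner [600.2 295.6] +y corner [610.9 346.3] width 51.9 tip z 0.0418
tile n 1203 rect [601.3 251.3] [94. 97.] 3.3 mean [0.6007 0.2541 0.0539] slopes [0.001 0.105]
```

View pics/c11.png

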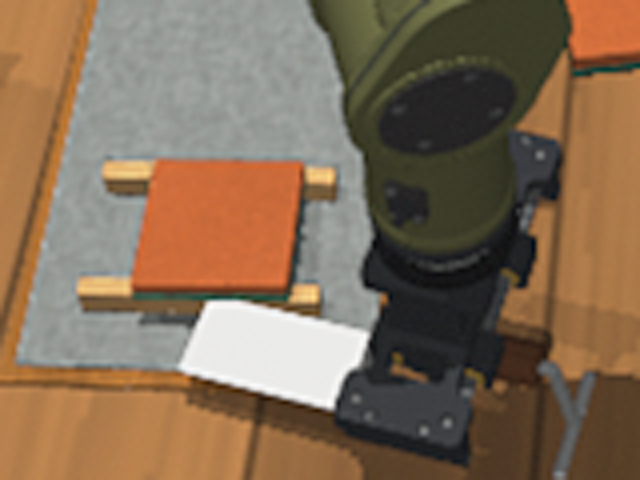

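Tile slope is now 0.10 in y, so it's hinging as planned. I'll continue along the arc.

>>> play_rows(
  targets=[
    {"jaw": 1, "dx": 0.001, "dy": 0.004, "dz": -0.005, "yaw": 0},
    {"jaw": 1, "dx": 0.001, "dy": 0.004, "dz": -0.006, "yaw": 0},
    {"jaw": 1, "dx": 0.001, "dy": 0.003, "dz": -0.007, "yaw": 0},
    {"jaw": 1, "dx": 0.001, "dy": 0.003, "dz": -0.007, "yaw": 0},
    {"jaw": 1, "dx": 0.001, "dy": 0.002, "dz": -0.005, "yaw": 0},
  ],
)

```text
clock: 13.85
tool_pos: [0.4358, 0.3416, 0.1297]
eef_rot: [0.995, -0.101, -0.006, 0.004]
contact_force: [0.1, 1.1, -2.1]
opening: 0.259
```

```bash
python3 -c "
from m import *
s_=st(432,380,77,-12)
for n in('top','side'): s=snap(n,n+'12');corner(s,.5,.65,.2,.42,.05,.13,-11.9);tile(s)
f=s['frame'][250:370,130:290];cv2.imwrite('pics/c12.png',cv2.resize(f,None,fx=4,fy=4,interpolation=2)[:,:,::-1])
"
```

```text
t 13.85 p [435.8 341.6 129.7] head -11.64 ztool [-0.0131 -0.0068 -0.9999] F [ 0.1  1.1 -2.1] op 0.259
tool delta mm [-10.8 -37.3  52.5] yaw 0.006
delta in final axes [-11.7 -36.7  52.7]
front -y corner [599.7 281.6] +y corner [610.1 331.1] width 50.5 tip z 0.0726
tile n 1460 rect [601.9 236.9] [95.  86.4] 2.7 mean [0.602  0.2371 0.0686] slopes [-0.027  0.492]
front -y corner [601.4 279.8] +y corner [612.  330.3] width 51.6 tip z 0.0744
tile n 874 rect [603.4 238.5] [93.7 87.6] 2.5 mean [0.602  0.2442 0.0735] slopes [-0.02   0.469]
```

View pics/c12.png

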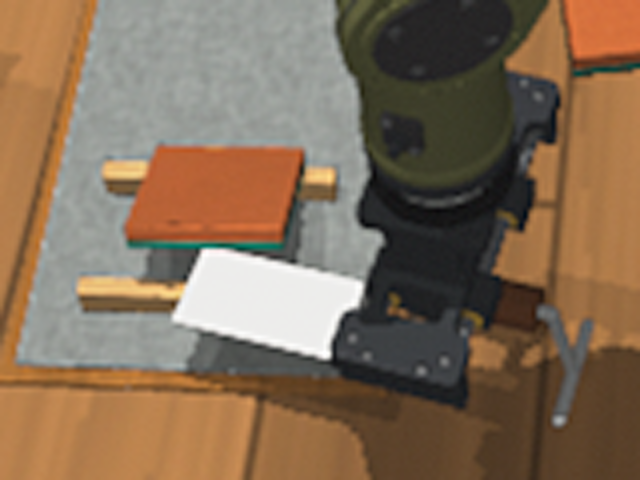

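>>> play_rows(
  targets=[
    {"jaw": 1, "dx": 0.001, "dy": 0.004, "dz": -0.007, "yaw": 0},
    {"jaw": 1, "dx": 0.001, "dy": 0.005, "dz": -0.007, "yaw": 0},
    {"jaw": 1, "dx": 0.001, "dy": 0.006, "dz": -0.006, "yaw": 0},
    {"jaw": 1, "dx": 0.001, "dy": 0.006, "dz": -0.005, "yaw": 0},
    {"jaw": 1, "dx": 0.001, "dy": 0.005, "dz": -0.003, "yaw": 0},
  ],
)

```text
clock: 14.45
tool_pos: [0.4364, 0.3132, 0.1602]
eef_rot: [0.995, -0.102, -0.006, 0.004]
contact_force: [0.4, 0.3, -1.7]
opening: 0.256
```

```bash
python3 -c "
from m import *
s_=st(432,380,77,-12)
for n in('top','side'): s=snap(n,n+'13');corner(s,.5,.65,.2,.42,.08,.13,-11.9);tile(s)
f=s['frame'][250:370,130:290];cv2.imwrite('pics/c13.png',cv2.resize(f,None,fx=4,fy=4,interpolation=2)[:,:,::-1])
"
```

```text
t 14.45 p [436.4 313.2 160.2] head -11.67 ztool [-0.0118 -0.0069 -0.9999] F [ 0.4  0.3 -1.7] op 0.256
tool delta mm [-17.  -65.3  82.8] yaw 0.006
delta in final axes [-18.2 -64.5  83.2]
front -y corner [601.1 253.2] +y corner [611.4 302.4] width 50.3 tip z 0.1059
tile n 1185 rect [603.9 219.1] [91.8 63.1] 3.4 mean [0.6039 0.2188 0.0857] slopes [-0.075  1.311]
front -y corner [602.7 250.1] +y corner [613.4 300.8] width 51.8 tip z 0.108
tile n 186 rect [602.1 242.8] [92.5 14.1] 4.5 mean [0.6023 0.2431 0.1179] slopes [ 0.007 -0.169]
```

View pics/c13.png

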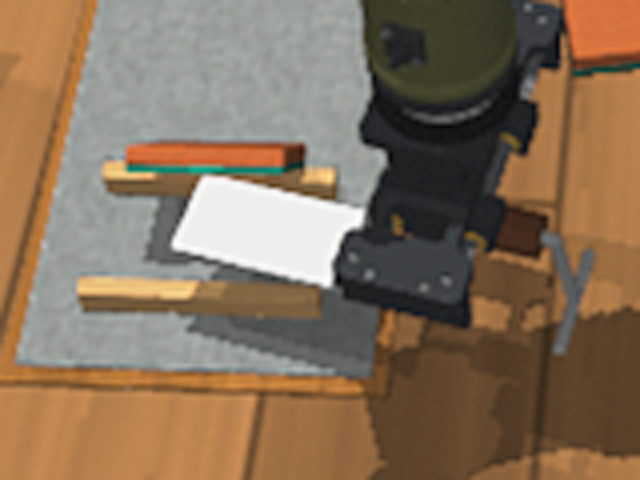

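>>> play_rows(
  targets=[
    {"jaw": 1, "dx": 0.001, "dy": 0.005, "dz": -0.002, "yaw": 0},
    {"jaw": 1, "dx": 0.001, "dy": 0.006, "dz": 0, "yaw": 0},
    {"jaw": 1, "dx": 0.001, "dy": 0.006, "dz": 0.001, "yaw": 0},
    {"jaw": 1, "dx": 0.001, "dy": 0.006, "dz": 0.001, "yaw": 0},
    {"jaw": 1, "dx": 0.001, "dy": 0.005, "dz": 0, "yaw": 0},
  ],
)

```text
clock: 15.05
tool_pos: [0.4357, 0.2828, 0.16]
eef_rot: [0.995, -0.102, -0.005, 0.004]
contact_force: [-0.8, 0.0, -1.8]
opening: 0.258
```

```bash
python3 -c "
from m import *
s_=st(432,380,77,-12)
for n in('top','side'): s=snap(n,n+'14');corner(s,.5,.65,.17,.42,.08,.13,-11.9);tile(s)
f=s['frame'][250:370,130:290];cv2.imwrite('pics/c14.png',cv2.resize(f,None,fx=4,fy=4,interpolation=2)[:,:,::-1])
"
```

```text
t 15.05 p [435.7 282.8 160. ] head -11.66 ztool [-0.0114 -0.007  -0.9999] F [-0.8  0.  -1.8] op 0.258
tool delta mm [-22.5 -95.2  82.3] yaw 0.006
delta in final axes [-23.9 -94.3  83. ]
front -y corner [601.2 222.4] +y corner [611.4 271.2] width 49.9 tip z 0.1073
tile n 151 rect [602.7 215.9] [90.8 10.7] 4.0 mean [0.6022 0.2162 0.1273] slopes [ 0.019 -0.27 ]
front -y corner [601.5 218.7] +y corner [612.3 269.7] width 52.2 tip z 0.1079
tile n 155 rect [604.  213.7] [92.8 11.3] 4.2 mean [0.6041 0.2138 0.1275] slopes [-0.001  0.052]
```

View pics/c14.png

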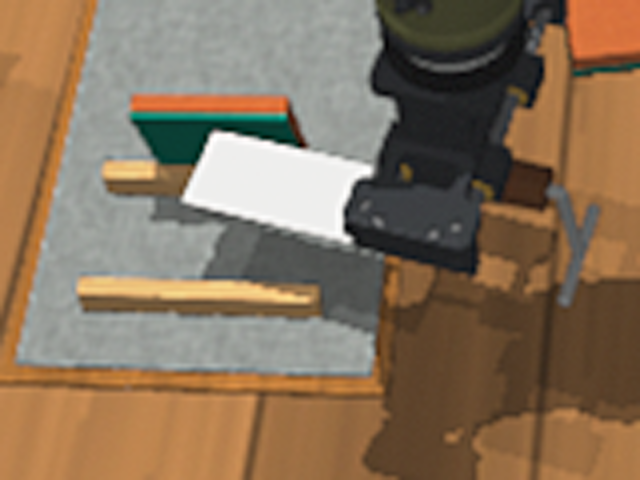

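Tile is at about 77°, green face visible at (210,135) in the crop. I'll push it gently past vertical.

>>> play_rows(
  targets=[
    {"jaw": 1, "dx": 0.001, "dy": 0.005, "dz": 0, "yaw": 0},
    {"jaw": 1, "dx": 0.001, "dy": 0.005, "dz": 0, "yaw": 0},
    {"jaw": 1, "dx": 0.001, "dy": 0.005, "dz": 0, "yaw": 0},
    {"jaw": 1, "dx": 0.001, "dy": 0.004, "dz": 0, "yaw": 0},
    {"jaw": 1, "dx": 0, "dy": 0, "dz": 0, "yaw": 0},
  ],
)

```text
clock: 15.65
tool_pos: [0.4359, 0.2608, 0.1601]
eef_rot: [0.995, -0.103, -0.005, 0.005]
contact_force: [-0.1, 0.5, -1.7]
opening: 0.258
```

```bash
python3 -c "
from m import *
s_=st(432,380,77,-12)
snap('top','top15');s=snap('side','side15')
f=s['frame'][220:370,110:300];cv2.imwrite('pics/c15.png',cv2.resize(f,None,fx=4,fy=4,interpolation=2)[:,:,::-1])
"
```

```text
t 15.65 p [435.9 260.8 160.1] head -11.78 ztool [-0.0117 -0.0079 -0.9999] F [-0.1  0.5 -1.7] op 0.258
tool delta mm [ -27.4 -116.7   82.2] yaw 0.004
delta in final axes [ -28.6 -115.8   83.1]
```

View pics/c15.png

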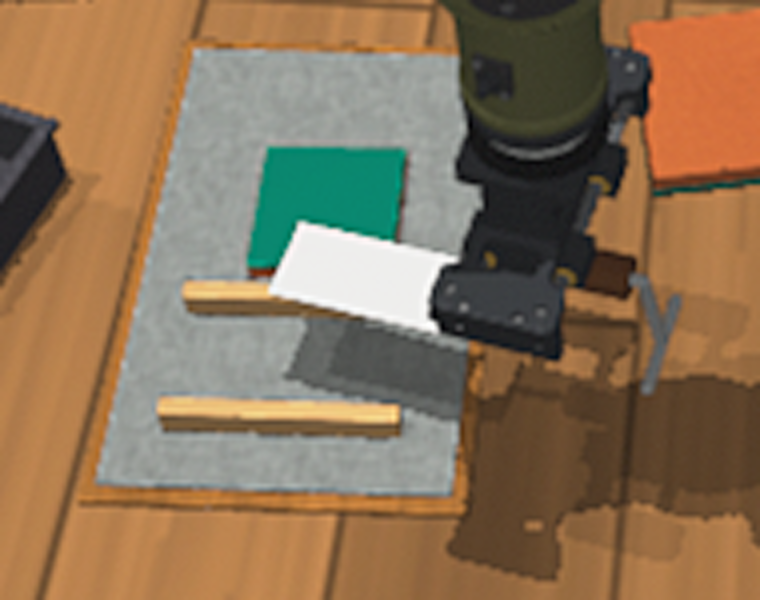

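The tile is flipped, green up on the felt at about (330,205) in the crop. Next I back the lifter off and check that the tile lies flat and clear of the batten.

>>> play_rows(
  targets=[
    {"jaw": 1, "dx": 0, "dy": -0.015, "dz": 0, "yaw": 0},
    {"jaw": 1, "dx": -0.01, "dy": -0.03, "dz": 0, "yaw": 0},
    {"jaw": 1, "dx": -0.02, "dy": -0.02, "dz": 0, "yaw": 0},
    {"jaw": 1, "dx": -0.03, "dy": 0, "dz": 0, "yaw": 0},
    {"jaw": 1, "dx": -0.01, "dy": 0, "dz": 0, "yaw": 0},
  ],
)

```text
clock: 16.25
tool_pos: [0.3819, 0.3487, 0.16]
eef_rot: [0.995, -0.102, -0.003, 0.002]
contact_force: [-0.8, 0.5, -2.0]
opening: 0.26
```

```bash
cat >> m.py <<'E'
def green(s):
    f=s['frame'];P=pts(s);S=cv2.cvtColor(f,cv2.COLOR_RGB2HSV);X,Y,Z=P[...,0],P[...,1],P[...,2]
    m=(S[...,1]>100)&(S[...,0]>70)&(S[...,0]<95)&(abs(X-.61)<.15)&(abs(Y-.15)<.2)
    p=P[m];c0=p.mean(0);c=np.linalg.lstsq(np.c_[p[:,:2]-c0[:2],np.ones(len(p))],p[:,2],rcond=None)[0]
    rr=cv2.minAreaRect((p[:,:2]*1000).astype(np.float32))
    print('green n',len(p),'rect',np.round(rr[0],1),np.round(rr[1],1),round(rr[2],1),'z',c0[2].round(4),'slopes',c[:2].round(3))
    print(' corners',cv2.boxPoints(rr).round(0).tolist())
E
python3 -c "
from m import *
s_=st(430,-80,150,-10)
for n in('top','side'): s=snap(n,n+'16');green(s)
"
```

```text
t 16.25 p [381.9 348.7 160. ] head -11.73 ztool [-0.0072 -0.0026 -1.    ] F [-0.8  0.5 -2. ] op 0.26
tool delta mm [134.2 409.9  10.8] yaw -0.03
delta in final axes [121.8 413.8  10. ]
green n 1367 rect [609.8 132.6] [100.8  95.4] 2.7 z 0.0261 slopes [-0.003  0.002]
 corners [[557.0, 178.0], [562.0, 83.0], [662.0, 87.0], [658.0, 183.0]]
green n 1066 rect [607.7 130.3] [ 94.3 102.8] 3.5 z 0.0265 slopes [0.006 0.001]
 corners [[557.0, 179.0], [564.0, 76.0], [658.0, 82.0], [652.0, 185.0]]
```

View pics/top16.png

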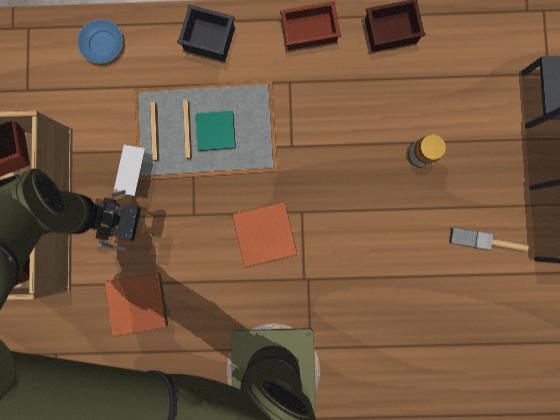

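Both views agree: the tile is flat (top at 26 mm, slopes about 0), its centre is at about (0.609, 0.131), and its y-extent of 83–181 mm is clear of the batten at 197 mm. Now I carry the lifter back to open table.

>>> play_rows(
  targets=[
    {"jaw": 1, "dx": 0.006, "dy": 0.025, "dz": 0, "yaw": 0},
    {"jaw": 1, "dx": 0.01, "dy": 0.044, "dz": 0, "yaw": 0},
    {"jaw": 1, "dx": 0.01, "dy": 0.044, "dz": 0, "yaw": 0},
    {"jaw": 1, "dx": 0.01, "dy": 0.044, "dz": 0, "yaw": 0},
    {"jaw": 1, "dx": 0.01, "dy": 0.044, "dz": 0, "yaw": 0},
  ],
)

```text
clock: 16.85
tool_pos: [0.3984, 0.1426, 0.1605]
eef_rot: [0.995, -0.099, 0.005, -0.003]
contact_force: [1.3, -0.4, -1.3]
opening: 0.259
```

>>> play_rows(
  targets=[
    {"jaw": 1, "dx": 0.01, "dy": 0.044, "dz": 0, "yaw": 0},
    {"jaw": 1, "dx": 0.01, "dy": 0.044, "dz": 0, "yaw": 0},
    {"jaw": 1, "dx": 0.01, "dy": 0.044, "dz": 0, "yaw": 0},
    {"jaw": 1, "dx": 0.01, "dy": 0.035, "dz": 0, "yaw": 0},
    {"jaw": 1, "dx": 0.01, "dy": 0.02, "dz": 0, "yaw": 0},
  ],
)

```text
clock: 17.35
tool_pos: [0.4161, -0.0697, 0.1613]
eef_rot: [0.994, -0.108, 0.011, 0.0]
contact_force: [0.2, 0.0, -1.6]
opening: 0.257
```

```bash
python3 -c "
from m import *
s_=st(474,-150,110,-10)
"
```

```text
t 17.35 p [416.1 -69.7 161.3] head -12.41 ztool [ 0.0218 -0.0026 -0.9998] F [ 0.2  0.  -1.6] op 0.257
tool delta mm [72.6 66.1 52.7] yaw -0.042
delta in final axes [70.9 69.  51.3]
```

>>> play_rows(
  targets=[
    {"jaw": 1, "dx": 0.02, "dy": 0.02, "dz": 0.01, "yaw": 0},
    {"jaw": 1, "dx": 0.02, "dy": 0.02, "dz": 0.015, "yaw": 0},
    {"jaw": 1, "dx": 0.015, "dy": 0.01, "dz": 0.015, "yaw": 0},
    {"jaw": 1, "dx": 0.005, "dy": 0, "dz": 0.01, "yaw": 0},
    {"jaw": 1, "dx": 0, "dy": 0, "dz": 0, "yaw": 0},
  ],
)

```text
clock: 17.85
tool_pos: [0.4704, -0.1502, 0.1122]
eef_rot: [0.993, -0.119, 0.016, 0.005]
contact_force: [-0.6, 0.3, -1.4]
opening: 0.258
```

```bash
python3 -c "
from m import *
s_=st(474,-150,55,-12)
for n in('top','side'): s=snap(n,n+'17');blade(s,.52,.72,-.27,-.1,.03,.1)
"
```

```text
t 17.85 p [ 470.4 -150.2  112.2] head -13.69 ztool [ 0.031  -0.0136 -0.9994] F [-0.6  0.3 -1.4] op 0.258
tool delta mm [ 1.6 -1.4 57.3] yaw -0.029
delta in final axes [ 3.5 -1.  57.2]
blade n 303 rect [ 623. -188.] [52.  41.5] 74.7 top z at [ 0.6243 -0.1896  0.0665] slopes [-0.0038 -0.0145] xmax 0.646
blade n 455 rect [ 587.7 -178.9] [ 57.8 112.6] 74.9 top z at [ 0.5909 -0.1779  0.0672] slopes [ 0.0112 -0.0019] xmax 0.6427
```

View pics/top17.png

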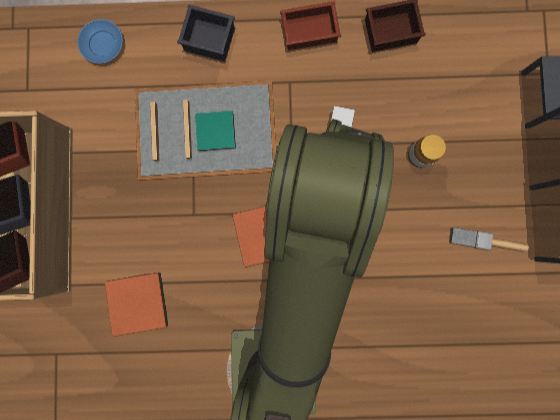

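The lifter is level (slope about 0.01) over clear table, with the blade at (343,116) in the top view and the jar at (428,150) well away. Lowering now.

>>> play_rows(
  targets=[
    {"jaw": 1, "dx": 0, "dy": 0, "dz": 0.015, "yaw": 0},
    {"jaw": 1, "dx": 0, "dy": 0, "dz": 0.017, "yaw": 0},
    {"jaw": 1, "dx": 0, "dy": 0, "dz": 0.012, "yaw": 0},
    {"jaw": 1, "dx": 0, "dy": 0, "dz": 0.006, "yaw": 0},
    {"jaw": 1, "dx": 0, "dy": 0, "dz": 0.002, "yaw": 0},
  ],
)

```text
clock: 18.45
tool_pos: [0.4709, -0.1456, 0.0628]
eef_rot: [0.993, -0.115, 0.017, 0.004]
contact_force: [0.2, 0.5, -1.5]
opening: 0.258
```

```bash
python3 -c "
from m import *
s_=st(474,-150,50,-12)
"
```

```text
t 18.45 p [ 470.9 -145.6   62.8] head -13.22 ztool [ 0.0329 -0.0121 -0.9994] F [ 0.2  0.5 -1.5] op 0.258
tool delta mm [ 3.5  3.5 13. ] yaw -0.021
delta in final axes [ 3.9  3.7 12.8]
```

>>> play_rows(
  targets=[
    {"jaw": 1, "dx": 0, "dy": 0, "dz": 0.004, "yaw": 0},
    {"jaw": 1, "dx": 0, "dy": 0, "dz": 0.003, "yaw": 0},
    {"jaw": 1, "dx": 0, "dy": 0, "dz": 0.003, "yaw": 0},
    {"jaw": 1, "dx": 0, "dy": 0, "dz": 0.002, "yaw": 0},
    {"jaw": 1, "dx": 0, "dy": 0, "dz": 0.001, "yaw": 0},
  ],
)

```text
clock: 18.95
tool_pos: [0.4727, -0.1462, 0.0509]
eef_rot: [0.993, -0.115, 0.019, 0.005]
contact_force: [-2.3, -0.4, 14.1]
opening: 0.26
```

```bash
python3 -c "
from m import *
s_=st(474,-150,50,-12)
"
```

```text
t 18.95 p [ 472.7 -146.2   50.9] head -13.23 ztool [ 0.0365 -0.0134 -0.9992] F [-2.3 -0.4 14.1] op 0.26
tool delta mm [2.1 3.4 1. ] yaw -0.021
delta in final axes [2.1 3.4 0.9]
```

Standing on the table (14 N). Releasing slowly.

>>> play_rows(
  targets=[
    {"jaw": 1, "dx": 0, "dy": 0, "dz": -0.001, "yaw": 0},
    {"jaw": 0.6, "dx": 0, "dy": 0, "dz": 0, "yaw": 0},
    {"jaw": 0.4, "dx": 0, "dy": 0, "dz": 0, "yaw": 0},
    {"jaw": 0.2, "dx": 0, "dy": 0, "dz": 0, "yaw": 0},
    {"jaw": 0, "dx": 0, "dy": 0, "dz": 0, "yaw": 0},
  ],
)

```text
clock: 19.45
tool_pos: [0.4731, -0.1465, 0.0525]
eef_rot: [0.993, -0.115, 0.02, 0.005]
contact_force: [0.0, -0.5, 0.8]
opening: 0.599
```

>>> play_rows(
  targets=[
    {"jaw": 0, "dx": 0, "dy": 0, "dz": 0, "yaw": 0},
    {"jaw": 0, "dx": 0, "dy": 0, "dz": 0, "yaw": 0},
    {"jaw": 0, "dx": 0, "dy": 0, "dz": 0, "yaw": 0},
    {"jaw": 0, "dx": 0, "dy": 0, "dz": 0, "yaw": 0},
    {"jaw": 0, "dx": 0, "dy": 0, "dz": 0, "yaw": 0},
  ],
)

```text
clock: 19.95
tool_pos: [0.4732, -0.1465, 0.0524]
eef_rot: [0.993, -0.115, 0.02, 0.005]
contact_force: [0.5, 0.6, 0.3]
opening: 0.997
```

```bash
python3 -c "
from m import *
s_=st(474,-150,50,-12)
"
```

```text
t 19.95 p [ 473.2 -146.5   52.4] head -13.24 ztool [ 0.038  -0.0139 -0.9992] F [0.5 0.6 0.3] op 0.997
tool delta mm [1.5 3.2 2.4] yaw -0.022
delta in final axes [1.5 3.2 2.4]
```

>>> play_rows(
  targets=[
    {"jaw": 0, "dx": 0, "dy": 0, "dz": -0.015, "yaw": 0},
    {"jaw": 0, "dx": 0, "dy": 0, "dz": -0.03, "yaw": 0},
    {"jaw": 0, "dx": 0, "dy": 0, "dz": -0.04, "yaw": 0},
    {"jaw": 0, "dx": 0, "dy": 0, "dz": -0.04, "yaw": 0},
    {"jaw": 0, "dx": 0, "dy": 0, "dz": -0.03, "yaw": 0},
  ],
)

```text
clock: 20.45
tool_pos: [0.4645, -0.1435, 0.2082]
eef_rot: [0.993, -0.115, 0.014, 0.004]
contact_force: [0.8, -0.2, 0.1]
opening: 0.996
```

>>> play_rows(
  targets=[
    {"jaw": 0, "dx": -0.04, "dy": 0, "dz": -0.02, "yaw": 0},
    {"jaw": 0, "dx": -0.04, "dy": 0, "dz": 0, "yaw": 0},
    {"jaw": 0, "dx": -0.02, "dy": 0, "dz": 0, "yaw": 0},
    {"jaw": 0, "dx": 0, "dy": 0, "dz": 0, "yaw": 0},
    {"jaw": 0, "dx": 0, "dy": 0, "dz": 0, "yaw": 0},
  ],
)

```text
clock: 20.95
tool_pos: [0.3674, -0.1206, 0.2304]
eef_rot: [0.993, -0.115, 0.022, 0.004]
contact_force: [0.6, 0.5, -1.3]
opening: 1.0
```

```bash
python3 -c "
from m import *
s_=st()
for n in('top','side'): s=snap(n,n+'18');green(s)
P=pts(s)
s=snap('top');P=pts(s);q=P[130:170,405:450].reshape(-1,3);q=q[(q[:,2]>.09)&(q[:,2]<.11)];print('jar',cv2.minAreaRect((q[:,:2]*1000).astype(np.float32)))
"
```

```text
t 20.95 p [ 367.4 -120.6  230.4] head -13.24 ztool [ 0.0419 -0.0135 -0.999 ] F [ 0.6  0.5 -1.3] op 1.0
green n 1363 rect [610.5 133.1] [101.6  95.7] 3.0 z 0.0259 slopes [-0.005 -0.005]
 corners [[557.0, 178.0], [562.0, 83.0], [664.0, 88.0], [659.0, 184.0]]
green n 1062 rect [607.9 130.9] [ 94.6 103.4] 3.4 z 0.0265 slopes [0.007 0.002]
 corners [[558.0, 180.0], [564.0, 77.0], [658.0, 82.0], [652.0, 185.0]]
jar ((532.6807250976562, -392.0596618652344), (58.45612335205078, 58.66231155395508), 16.348363876342773)
```

View pics/side18.png

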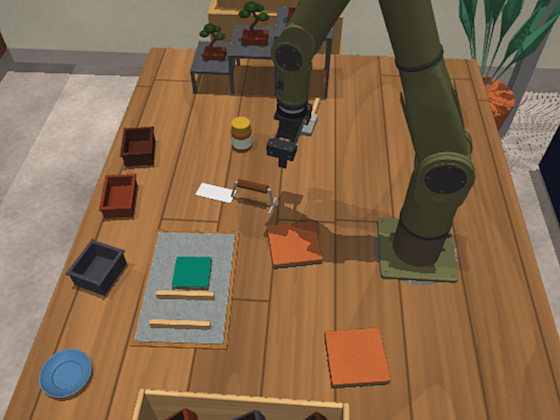

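The tile lies green side up on the felt at (192,272). The lifter stands by itself on the table at (235,190), the jar at (241,135) is unmoved, and the gripper is clear. Handing in.

```bash
python3 -c "
from plant import r
print(r.finish_job())"
```

```text
the job is handed in; nothing more can be done
None
```

The tile is flipped: it lies flat on the bare felt, green glazed side up and off the battens. I handed the job in at about 21 s; no verdict came back.

**How it was flipped:** this was not a pure wrist roll. The interface only allows shifts and yaw, so the tool could not be tilted.
1. I gripped the lifter by its handle, slid the blade between the battens, lifted the tile, squared it up, and set it back about 7 mm toward the far side.
2. I then took the blade out and hooked its front corner under the overhanging edge from outside the far batten. Raising it along an arc tipped the tile about the near batten until it fell past vertical onto the felt.
3. I stood the lifter on the open table and moved the arm clear.

**Last checks:**
- **Tile:** its top is about 26 mm above the table, as expected for lying flat on the felt, with slopes under 0.01 in both views. Its nearest corner is about 12 mm from the batten.
- **Jar:** unmoved, to within a millimetre.
- **Lifter:** standing by itself on the table, clear of the tile. I checked this only by eye in the last side picture.
- **Forces:** the highest force I saw was about 14 N, when setting the lifter down.

**What was off:**
- The lifter sagged about 4° nose-down while carrying the tile.
- The tool's tilt had drifted about 2.5° by the end.
- The two cameras differ by 2–3 mm on the tile's position.

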